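# Reassemble the demonstration eye model

### The job

Put the demonstration eye back together on its stand, every part the way up it stands now: first press the back shell down onto the stand's tapered spigot until its stub meets the collar and friction holds it, then nest the vitreous body in the shell, lay the lens in the seat on top of the vitreous, and close the eye with the front shell, its lip fully home inside the back shell's rim. Leave the small bottle, the carton and the stamp where they are.

Things in the scene. Friction and masses are not known exactly. Their poses are not given: they have to be found in the camera images.
- eye_stand: Fixed, heavy stand on the desk pad: turned wooden base 96 mm across and 12 mm high, thin steel stem, flat steel collar 30 mm across, and above the collar a tapered steel spigot 15.5 mm tall, 23 mm across at the collar, bevelled to 15 mm at its tip. Origin on the axis at the underside of the base; z up. The collar's top is 40 mm and the spigot's tip 55.5 mm above the origin.
- spigot_tip (a point): Top centre of the stand's tapered spigot, on the stand's axis, 15.5 mm above the collar. A shell laid loosely on the spigot stops about 2 mm short of the collar; pushing it down with 12 to 18 N drives it home (shell origin then 15.5 mm below this point, 40 mm above the stand's origin) and friction holds it there.
- back_shell: Loose ivory cup, back half of the eyeball, mouth up on the desk pad: 66 mm across, 48 mm high, 70 g; yaw does not matter. Origin: centre of its underside, z up. Grip the straight 66 mm belt, z = 35 to 48 mm (rim). Below: stub 30 mm across with a tapered socket, 16 mm deep, 22 mm wide at the mouth. Inside: bore 58 mm wide from the rim down to z = 36 mm, narrowing to a flat 30 mm floor at z = 20 mm.
- vitreous: Loose rounded gel body, 46 mm across, 41 mm high, 60 g, on its 20 mm flat bottom on the glass; yaw does not matter. Origin: centre of its underside, z up. Grip the dark upright collar on top, 38 mm across, z = 28 to 41 mm; its top has a recess for the lens, 25 mm wide, 3 mm deep. Nested, its origin is 20 mm above the back shell's and the collar stands clear above the rim.
- eye_lens: Loose pale amber lens, 27 mm across, 14 mm thick, 20 g, lying on the glass; yaw does not matter. Origin: centre of its 16 mm flat underside, z up. Grip its straight edge band, 27 mm wide, z = 5 to 10 mm, with the very fingertips. Below it narrows and drops into the recess until its underside is on the recess floor; the band stays above the collar's top.
- lens_seat (a point): Centre of the floor of the lens recess in the top of the vitreous, on its axis, 38 mm above the vitreous's underside: the lens's origin ends here.
- front_shell: Loose ivory dome with iris, pupil and clear cornea on top, 66 mm across, 43 mm high, 60 g, mouth down on the glass; yaw does not matter. Origin: centre of its underside, z up. Lip 55 mm across (52 at the bottom), z = 0 to 4 mm, enters the back shell's bore; grip the straight 66 mm belt, z = 4 to 16 mm. Home, the belt rests on the rim and the origin is 44 mm above the back shell's.
- saline: Bystander: small white-capped bottle, 39 mm across, 73 mm high, loose. Origin at the centre of its underside.
- carton: Bystander: small upright dark blue carton, 36 x 42 x 98 mm, loose. Origin at the centre of its underside.
- stamp: Bystander: hand stamp with a turned wooden knob and red foot, 25 x 58 x 60 mm, loose. Origin at the centre of its underside.

How it is judged:
On the way, in this order (a step that is already met when the one before it is completed fails the run):
1. the back shell is pressed home on the stand's spigot (z of back_shell in the frame of eye_stand between 0.038 and 0.0412 m and horizontal distance between back_shell and eye_stand below 0.003 m and angle between back_shell's own z axis and vertical below 0.06 rad), for 0.2 s.
2. the vitreous body is nested in the back shell (all of step 1 and z of vitreous in the frame of back_shell between 0.018 and 0.0218 m and horizontal distance between vitreous and back_shell below 0.005 m and angle between vitreous's own z axis and vertical below 0.12 rad), for 0.2 s.
3. the lens lies in its seat on the vitreous (all of step 2 and z of eye_lens in the frame of vitreous between 0.0365 and 0.0395 m and horizontal distance between eye_lens and vitreous below 0.004 m and angle between eye_lens's own z axis and vertical below 0.12 rad), for 0.2 s.
4. the front shell closes the eye (all of step 3 and z of front_shell in the frame of back_shell between 0.042 and 0.0455 m and horizontal distance between front_shell and back_shell below 0.004 m and angle between front_shell's own z axis and vertical below 0.06 rad), for 0.2 s.
At the end, for the whole second after the job is handed in: Back shell within 1.2 mm of the collar, 3 mm of the axis; vitreous on its floor within 2 mm, centred to 5 mm; lens in the recess within 1.5 mm, centred to 4 mm; front shell on the rim within 1.5 mm, centred to 4 mm. Shells upright within 0.06 rad, vitreous and lens within 0.12; all at rest (all of step 4 and linear speed of each of back_shell, vitreous, eye_lens, front_shell below 0.01 m/s); the robot touches nothing.
It fails at once if the small bottle is pushed more than 30 mm or tipped over (distance of saline from where it was at the start of the episode above 0.03 m or angle between saline's own z axis and vertical above 0.5 rad).
It fails at once if the carton is pushed more than 30 mm or tipped over (distance of carton from where it was at the start of the episode above 0.03 m or angle between carton's own z axis and vertical above 0.5 rad).
It fails at once if the stamp is pushed more than 30 mm or tipped over (distance of stamp from where it was at the start of the episode above 0.03 m or angle between stamp's own z axis and vertical above 0.5 rad).
It also fails if it takes over 106 s, if anything falls off the work surface, if the arm or the gripper's body presses on something with over 40 N, if the wrist force passes 120 N, or if a joint passes its speed limit or range.

### The arm

A 7-joint arm with a two-finger parallel gripper is mounted at the origin on a cart in front of the work surface, level with it; the furniture and walls round the work are solid. World frame = base frame: x ahead of the robot, y to its left, z up, the work surface at z = 0. Lengths are in m, angles in rad, forces in N, time in s.
With the tool pointing down it reaches from about 0.425 to 0.925 m from the base axis. Payload 6.8 kg.
Tool frame: the origin (TCP) lies on the centre line of the jaws, within the pads' length; the fingertips stand 14 mm ahead of it and the grasp point (between the pads) lies 5 mm behind it (r.tips_ahead is the distance from the TCP to the fingertips, in m); z points along the fingers, y is the line along which they close (so a half turn about z gives the same grasp; the last joint's range is limited). The gripper opens to 85 mm and grips with 20 to 120 N. Pads are 22 mm wide; open, the fingers measure 114 mm over their backs; the gripper's body (76 mm by 85 mm) begins 54 mm behind the grasp point. The pads swing forward as they close: fully open they stand 13 mm farther back than shut.
Start: joints at [1.118, 0.477, 0.022, 1.555, -0.011, 1.109, -0.083], TCP at [0.228, -0.635, 0.245] pointing down, gripper open.
Joint ranges: [-2.96, 2.96], [-0.34, 2.1], [-1.41, 1.46], [0.24, 2.44], [-1.37, 4.51], [0.17, 1.92], [-2.96, 2.96]. Speed limits (rad/s): [2.39, 2.39, 3.14, 3.14, 3.14, 3.14, 3.14].

### API

Orientations are given as a rotation vector (axis times angle).
In Python, from bench import r, eyes gives the robot as it stands.
- The arm moves only by the tool step_arm, never from a script. Its argument "rows" is a list of rows, each a list of 6 numbers: the shift along the world's x, y, z in units of 60 cm (1.0 is 60 cm), then the turn, a rotation vector about the world's x, y, z in units of pi rad (1.0 is pi rad). In form: [[x, y, z, rx, ry, rz], ...]. A call has 1 to 5 rows; each row is the pose to reach, as a shift and turn from the pose commanded when the call began, turning the shorter way round; what a row does not reach only later rows make up. A row lasts 1/12 s, in which the tool goes at most 41.7 mm and 7.16 degrees, less where a joint would pass 70% of its speed; a pose out of reach is approached as far as the arm can. A call with a number of a shift or a turn outside -1 to 1 is refused whole. A call with a gripper value outside its range is refused whole. "jaw" is the closure, from 0 (fully open) to 1 (shut), set as the call begins (left out, the last holds). The fingers move at their own pace and stop on an object; "squeeze" is the grip in N (left out, the last holds). Time passes only in rows, so rows that repeat a pose let the fingers close. It gives the time, the measured TCP pose, the force, the opening and the grip force at its end, in the units of the state.
- r.get_obs(): the state, without advancing time (a new reading comes with each control period).
- eyes.grab_frame(name): name is "scene" or "top" or "wrist"; returns the picture (384x512x3 uint8, red, green, blue); there is no depth.
- eyes.camera_info(name): a dict with "mtx" (3x3 intrinsics, pixels), "extrinsics" (4x4, takes a point from camera to world coordinates); the wrist camera has in their place "tool_from_camera" (4x4, takes a point from camera to tool coordinates, whose origin is the TCP and whose axes are the flange's). Camera axes: x right, y down, z forward; pixel columns grow to the right and rows downward; lengths in m; the calibration is good to about 2 mm. A picture is of the moment at which its call begins: read the wrist's pose just before it. camera_info takes no time and is no camera call.
- r.hand_in(): hands the job in; it is judged then, once.
The state is a dict: "clock": time; "joints": joint angles; "qvel": joint speeds; "tau": joint torques, N m; "tcp_pos": TCP position; "orientation": TCP orientation; "contact_force": force on the tool from outside, world axes, zero at the start; "moment": the same for the moment, N m; "grip_width": finger opening in m; "gripper_force": force on a finger pad.
Only numpy, scipy, OpenCV 4.12 (cv2) and the standard library are available. Lean on these libraries where they do the work, as an engineer would, in place of code of your own. Each camera call takes 0.05 s, during which the arm holds its last target. There are 200 camera calls.

## Working session

There is one attempt and no reset: what is moved stays moved. The work goes in short steps, Python scripts to look and compute and a tool call to move; the robot and the scene stay as the last step left them, time stands still between calls to the robot, and variables do not carry over. Pictures are saved under pics/ and viewed, at most 14 in all, crops included, and the job is handed in when it is done.

Besides the shell and the picture viewer there is one more tool, called after "Call:" in YAML: its name, and indented under it one key for each argument. step_arm: Moves the arm, as the interface text tells. Shifts and turns lie within -1 to 1; 1 stands for 60 cm of shift or pi rad of turn. Its arguments: {"type":"object","properties":{"rows":{"type":"array"},"jaw":{"type":"number"},"squeeze":{"type":"number"}},"required":["rows"]}

```bash
mkdir -p pics; ls; cat > h.py <<'E'
import numpy as np, cv2
from bench import r, eyes
from scipy.spatial.transform import Rotation as R
def cam(name,obs=None):
    i=eyes.camera_info(name); K=np.array(i["mtx"])
    if name!="wrist": return K,np.array(i["extrinsics"])
    o=obs or r.get_obs(); T=np.eye(4); T[:3,:3]=R.from_rotvec(o["orientation"]).as_matrix(); T[:3,3]=o["tcp_pos"]
    return K,T@np.array(i["tool_from_camera"])
def ray(KE,uv):
    K,E=KE; d=E[:3,:3]@np.linalg.inv(K)@np.array([uv[0],uv[1],1.]); return E[:3,3],d
def onz(KE,uv,z):
    c,d=ray(KE,uv); return c+d*(z-c[2])/d[2]
def proj(KE,p):
    K,E=KE; q=K@(E[:3,:3].T@(np.asarray(p)-E[:3,3])); return q[:2]/q[2]
def snap(name,fn):
    KE=cam(name); im=eyes.grab_frame(name)[:,:,::-1].copy(); cv2.imwrite(f"pics/{fn}.png",im); np.save(f"pics/{fn}.npy",np.hstack([KE[0].ravel(),KE[1].ravel()])); return im,KE
def load(fn):
    a=np.load(f"pics/{fn}.npy"); return cv2.imread(f"pics/{fn}.png"),(a[:9].reshape(3,3),a[9:].reshape(4,4))
E
python3 - <<'E'
from h import *
np.set_printoptions(precision=3,suppress=True)
for n in("scene","top"):
    im,KE=snap(n,n); print(n,KE[0],KE[1])
print(eyes.camera_info("wrist")["tool_from_camera"])
o=r.get_obs();print({k:np.round(v,3) for k,v in o.items()})
E
```

```text
pics
scene [[356.346   0.    253.232]
 [  0.    356.346 193.894]
 [  0.      0.      1.   ]] [[-0.727 -0.55   0.411  0.171]
 [-0.687  0.568 -0.453  0.37 ]
 [ 0.016 -0.612 -0.791  0.741]
 [ 0.     0.     0.     1.   ]]
top [[460.816   0.    260.591]
 [  0.    460.816 185.329]
 [  0.      0.      1.   ]] [[ 0.008 -0.995  0.096  0.399]
 [-1.    -0.008 -0.001 -0.029]
 [ 0.002 -0.096 -0.995  1.15 ]
 [ 0.     0.     0.     1.   ]]
[[-0.    -0.952 -0.305  0.079]
 [ 1.    -0.001  0.002 -0.001]
 [-0.002 -0.305  0.952 -0.128]
 [ 0.     0.     0.     1.   ]]
{'clock': np.float64(0.1), 'joints': array([ 1.118,  0.478,  0.022,  1.556, -0.011,  1.109, -0.083]), 'qvel': array([ 0.001, -0.003, -0.002, -0.003,  0.001, -0.001,  0.   ]), 'tau': array([  0.005, -59.776,   1.614, -28.195,   0.013,   0.005,   0.   ]), 'tcp_pos': array([ 0.228, -0.635,  0.244]), 'orientation': array([-3.093, -0.539,  0.001]), 'contact_force': array([-0.884, -0.298, -0.211]), 'moment': array([ 0.005, -0.02 ,  0.048]), 'gripper_force': np.float64(0.0), 'grip_width': np.float64(0.085)}
```

View pics/scene.png

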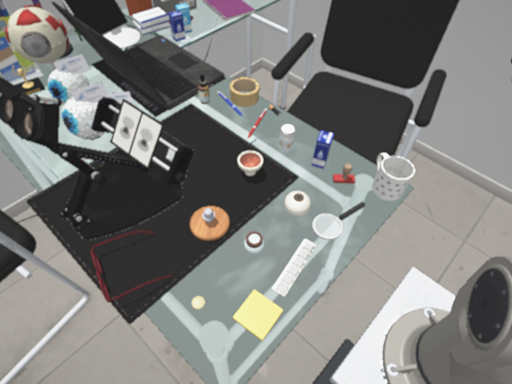

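View pics/top.png

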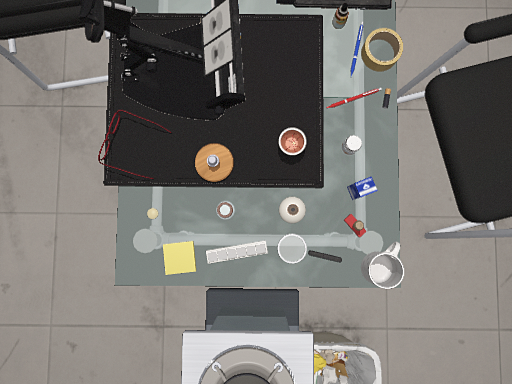

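Top view: stand spigot at (213,161), back shell (292,142), vitreous (225,210), front shell (292,209), lens (152,213). The bottle, carton and stamp are on the right, around (355,145–226). Next I'll get rough positions from the top view.

```bash
python3 - <<'E'
from h import *
np.set_printoptions(precision=4,suppress=True)
im,KE=load("top")
g=im.astype(int)
items={"stand":(213,161,22,.055),"back":(292,142,17,.048),"vit":(225,210,14,.041),"front":(292,209,18,.016),"lens":(152,213,9,.007),"sal":(352,144,13,.06)}
for n,(u,v,w,z) in items.items():
    c=g[v-w:v+w+1,u-w:u+w+1]
    if n=="stand": m=(c[:,:,2]-c[:,:,0]>60)
    elif n=="lens": m=(c[:,:,2]-c[:,:,0]>15)
    else: m=c.min(2)>150 if n!="back" else c[:,:,2]>120
    m=m.astype(np.uint8)
    cs,_=cv2.findContours(m,cv2.RETR_EXTERNAL,cv2.CHAIN_APPROX_NONE); k=max(cs,key=len)
    h=cv2.convexHull(k); (x,y),rad=cv2.minEnclosingCircle(h)
    e=cv2.fitEllipse(k)
    z2=.012 if n=="stand" else z
    p=onz(KE,(e[0][0]+u-w,e[0][1]+v-w),z2)
    print(n,np.array(e[0])+[u-w,v-w],e[1],p, "diam",np.mean(e[1])*(1.15-z2)/460.8)
big=cv2.resize(im[110:250,130:390],None,fx=3,fy=3,interpolation=cv2.INTER_CUBIC); cv2.imwrite("pics/topc.png",big)
E
```

```text
stand [213.634  162.0961] (37.21694564819336, 37.58647155761719) [0.5667 0.0876 0.012 ] diam 0.0923679348743624
back [292.042  140.8153] (26.778507232666016, 27.019521713256836) [ 0.6151 -0.1053  0.048 ] diam 0.06432880631337562
vit [224.9319 209.6729] (17.160762786865234, 17.419240951538086) [0.4472 0.0554 0.041 ] diam 0.041611571338855555
front [292.005  209.0982] (24.871505737304688, 25.47749137878418) [ 0.451  -0.1077  0.016 ] diam 0.061952867545187466
lens [152.0759 212.9978] (10.290034294128418, 10.661593437194824) [0.4389 0.2382 0.007 ] diam 0.02598492892459035
sal [356.6412 143.0737] (19.561758041381836, 26.660552978515625) [ 0.6086 -0.2594  0.06  ] diam 0.05466831489983531
```

View pics/topc.png

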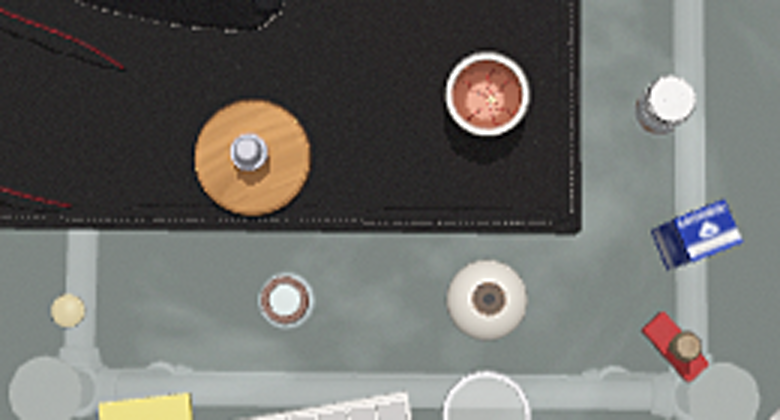

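Call:
step_arm:
  rows:
    - [0.1,0.3,0,0,0,0.18]
    - [0.1,0.3,0,0,0,0.18]
    - [0.1,0.3,0,0,0,0.18]
    - [0.1,0.3,0,0,0,0.18]
    - [0.1,0.3,0,0,0,0.18]
  jaw: 0
  squeeze: 40

```text
clock: 0.52
tcp_pos: [0.2898, -0.4504, 0.2449]
orientation: [-2.813, -1.395, -0.001]
contact_force: [1.1, 0.1, -0.2]
grip_width: 0.0856
gripper_force: 0.0
```

Call:
step_arm:
  rows:
    - [0.15,0.25,0,0,0,0.18]
    - [0.15,0.25,0,0,0,0.18]
    - [0.15,0.25,0,0,0,0.18]
    - [0.15,0.25,0,0,0,0.18]
    - [0.15,0.25,0,0,0,0.18]

```text
clock: 0.93
tcp_pos: [0.3818, -0.2985, 0.2455]
orientation: [-2.308, -2.131, -0.004]
contact_force: [0.4, -0.1, 0.5]
grip_width: 0.0856
gripper_force: 0.0
```

Call:
step_arm:
  rows:
    - [0.38,0.33,0,0,0,0.02]
    - [0.38,0.33,0,0,0,0.02]
    - [0.38,0.33,0,0,0,0.02]
    - [0.38,0.33,0,0,0,0.02]
    - [0.38,0.33,0,0,0,0.02]

```text
clock: 1.35
tcp_pos: [0.5364, -0.1673, 0.2451]
orientation: [-2.257, -2.185, 0.001]
contact_force: [0.5, -1.1, -0.2]
grip_width: 0.0852
gripper_force: 0.0
```

Call:
step_arm:
  rows:
    - [0.14,0.1,0,0,0,0]
    - [0.14,0.1,0,0,0,0]
    - [0.14,0.1,0,0,0,0]
    - [0.14,0.1,0,0,0,0]
    - [0.14,0.1,0,0,0,0]

```text
clock: 1.77
tcp_pos: [0.6196, -0.1074, 0.2444]
orientation: [-2.253, -2.187, 0.001]
contact_force: [-0.0, -1.2, 0.4]
grip_width: 0.0852
gripper_force: 0.0
```

```bash
python3 - <<'E'
from h import *
im,KE=snap("wrist","w1"); o=r.get_obs(); print(o["clock"],o["tcp_pos"],o["orientation"],o["joints"],o["contact_force"])
E
```

```text
1.8167 [ 0.61877014 -0.10907184  0.24452961] [-2.25607165 -2.18476882  0.00232265] [ 0.41063128  0.44095023 -0.45332853  1.64780099  0.21124184  1.10345685
 -0.13311034] [-0.01516768 -1.09735777  0.70444945]
```

View pics/w1.png

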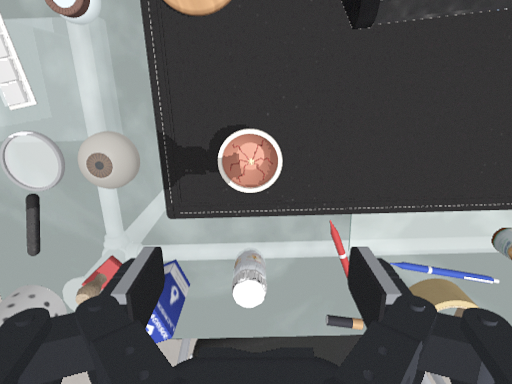

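Wrist view: shell rim at (250,160), front shell at (108,160), bottle at (250,280), carton at (165,300). Fingertips are at columns 140 and 370. Next I'll work out the rim centre.

```bash
cat >> h.py <<'E'
def ell(im,u,v,w,f):
    c=im[max(0,v-w):v+w+1,max(0,u-w):u+w+1].astype(int); m=f(c).astype(np.uint8)
    cs,_=cv2.findContours(m,cv2.RETR_EXTERNAL,cv2.CHAIN_APPROX_NONE); k=cv2.convexHull(max(cs,key=cv2.contourArea))
    full=np.zeros(m.shape,np.uint8); cv2.drawContours(full,[k],-1,1,-1); k=cv2.findContours(full,0,1)[0][0]
    e=cv2.fitEllipse(k); return np.array(e[0])+[max(0,u-w),max(0,v-w)],e[1]
E
python3 - <<'E'
from h import *
np.set_printoptions(precision=4,suppress=True)
im,KE=load("w1")
c,ax=ell(im,250,160,40,lambda c:c.min(2)>170); print(c,ax,onz(KE,c,.048),onz(KE,c,.051))
c,ax=ell(im,250,160,40,lambda c:c[:,:,2]>110); print(c,ax,onz(KE,c,.048))
E
```

```text
[249.5663 160.3754] (63.3951530456543, 63.872867584228516) [ 0.6136 -0.1025  0.048 ] [ 0.6136 -0.1018  0.051 ]
[249.7295 160.2733] (64.35189819335938, 64.68861389160156) [ 0.6137 -0.1024  0.048 ]
```

Call:
step_arm:
  rows:
    - [-0.0085,0.0105,-0.24,0,0,0]
    - [-0.0085,0.0105,-0.24,0,0,0]
    - [-0.0085,0.0105,-0.24,0,0,0]
    - [-0.0085,0.0105,-0.24,0,0,0]
    - [-0.0085,0.0105,-0.24,0,0,0]
  squeeze: 60

```text
clock: 2.23
tcp_pos: [0.6091, -0.1042, 0.0962]
orientation: [-2.254, -2.178, 0.012]
contact_force: [-0.5, 0.3, -0.3]
grip_width: 0.0854
gripper_force: 0.0
```

```bash
python3 - <<'E'
from h import *
np.set_printoptions(precision=4,suppress=True)
im,KE=snap("wrist","w2"); o=r.get_obs(); print(r.tips_ahead,o["clock"],o["tcp_pos"],o["orientation"],o["contact_force"])
c=proj(KE,(.6137,-.1028,.048)).astype(int);print(c)
c,ax=ell(im,c[0],c[1],75,lambda c:c[:,:,2]>110); print(c,ax,onz(KE,c,.048))
E
```

```text
0.014 2.2833 [ 0.6115 -0.1041  0.0993] [-2.2565 -2.1807  0.0066] [ 0.6857 -0.348   0.6236]
[263 220]
[263.4558 219.2224] (108.21110534667969, 112.94330596923828) [ 0.6137 -0.1019  0.048 ]
```

View pics/w2.png

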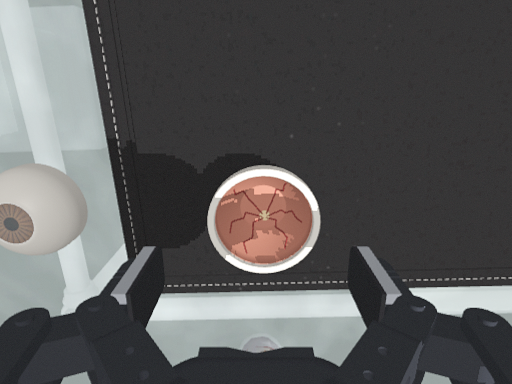

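Rim centre is at (263,219), between the jaws (columns 145–370). I'll descend and grip.

Call:
step_arm:
  rows:
    - [0.003,0.003,-0.04,0,0,0]
    - [0.003,0.003,-0.08,0,0,0]
    - [0.003,0.003,-0.097,0,0,0]
    - [0.003,0.003,-0.097,0,0,0]
    - [0.003,0.003,-0.097,0,0,0]

```text
clock: 2.7
tcp_pos: [0.6168, -0.1013, 0.0446]
orientation: [2.257, 2.184, 0.001]
contact_force: [0.3, -0.1, 0.6]
grip_width: 0.0857
gripper_force: 0.0
```

Call:
step_arm:
  rows:
    - [0,0,0,0,0,0]
    - [0,0,0,0,0,0]
    - [0,0,0,0,0,0]
    - [0,0,0,0,0,0]
    - [0,0,0,0,0,0]
  jaw: 1

```text
clock: 3.12
tcp_pos: [0.6176, -0.1009, 0.0456]
orientation: [2.255, 2.183, 0.003]
contact_force: [-0.7, -0.0, 7.1]
grip_width: 0.0642
gripper_force: 65.0
```

Call:
step_arm:
  rows:
    - [0,0,0,0,0,0]
    - [0,0,0,0,0,0]
    - [0,0,0,0,0,0]

```text
clock: 3.37
tcp_pos: [0.6177, -0.1009, 0.0456]
orientation: [2.255, 2.183, 0.003]
contact_force: [-1.3, 0.6, 5.8]
grip_width: 0.0646
gripper_force: 65.0
```

Call:
step_arm:
  rows:
    - [0,0,0.06,0,0,0]
    - [0,0,0.12,0,0,0]
    - [0,0,0.17,0,0,0]
    - [0,0,0.17,0,0,0]
    - [0,0,0.17,0,0,0]

```text
clock: 3.78
tcp_pos: [0.6179, -0.1007, 0.1484]
orientation: [2.254, 2.182, 0.005]
contact_force: [-0.6, 1.1, -0.4]
grip_width: 0.0643
gripper_force: 67.3
```

Call:
step_arm:
  rows:
    - [0,0.06,0,0,0,0]
    - [-0.02,0.13,0,0,0,0]
    - [-0.03,0.18,0,0,0,0]
    - [-0.035,0.2,0,0,0,0]
    - [-0.035,0.2,0,0,0,0]

```text
clock: 4.2
tcp_pos: [0.5934, 0.0245, 0.1445]
orientation: [-2.247, -2.191, -0.0]
contact_force: [-0.8, 0.5, -1.3]
grip_width: 0.0643
gripper_force: 67.2
```

```bash
python3 - <<'E'
from h import *
np.set_printoptions(precision=4,suppress=True)
im,KE=snap("wrist","w3"); o=r.get_obs(); print(o["clock"],o["tcp_pos"],o["orientation"],o["contact_force"],o["grip_width"],o["moment"])
E
```

```text
4.25 [0.5942 0.0213 0.1444] [-2.2517 -2.189   0.0015] [ 0.6537 -0.9752 -0.8842] 0.06481252346931984 [-0.05    0.039  -0.0194]
```

View pics/w3.png

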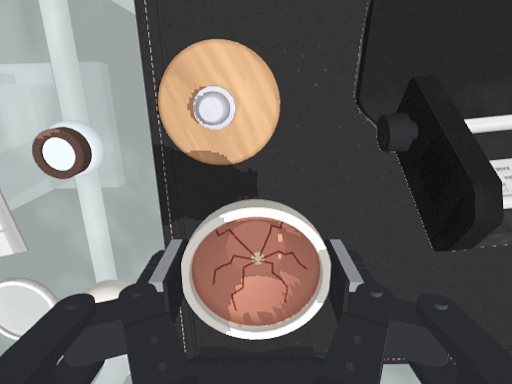

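Shell held, rim centre about (257,268). Spigot tip at (214,107) and base disc at (219,102) are ahead. I'll compute the offset.

```bash
python3 - <<'E'
from h import *
np.set_printoptions(precision=4,suppress=True)
im,KE=load("w3"); tz=.1444
c,ax=ell(im,257,268,74,lambda c:(c[:,:,2]>110)); print("rim",c,ax,onz(KE,c,tz+.0025))
m=lambda c:(c[:,:,2]-c[:,:,0]>60)
c,ax=ell(im,219,102,66,m); print("base",c,ax,onz(KE,c,.012),onz(KE,c,.014))
c,ax=ell(im,214,107,26,lambda c:(c.max(2)-c.min(2)<40)&(c.min(2)>90)); print("collar",c,ax,onz(KE,c,.04))
c,ax=ell(im,214,106,26,lambda c:(c.max(2)-c.min(2)<40)&(c.min(2)>185)); print("tip",c,ax,onz(KE,c,.0555))
cv2.imwrite("pics/w3c.png",cv2.resize(im[60:150,160:260],None,fx=6,fy=6,interpolation=cv2.INTER_CUBIC))
E
```

```text
rim [255.8165 269.6967] (140.66192626953125, 149.30763244628906) [0.5939 0.0241 0.1469]
base [218.5737 101.3794] (120.31507110595703, 126.3727798461914) [0.566  0.0924 0.012 ] [0.5662 0.0924 0.014 ]
collar [213.7878 107.2441] (42.06449890136719, 44.0490837097168) [0.5656 0.0896 0.04  ]
tip [211.9979 108.2811] (26.460567474365234, 27.164161682128906) [0.5664 0.0898 0.0555]
```

View pics/w3c.png

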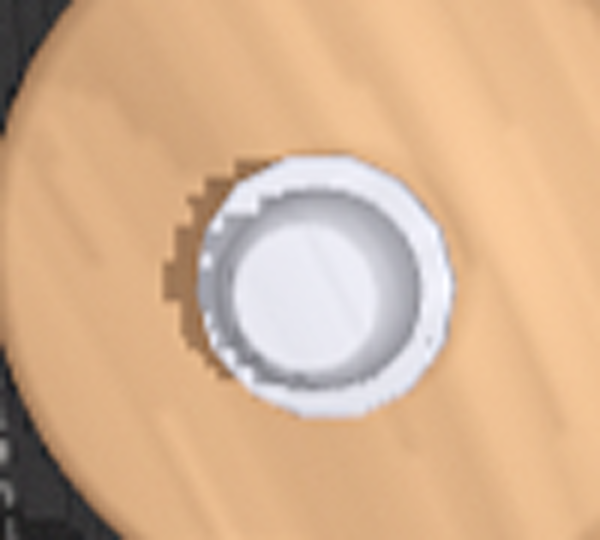

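```bash
python3 - <<'E'
from h import *
np.set_printoptions(precision=4,suppress=True)
for f,(u,v),w,tz,st in (("w2",(263,219),62,.048,0),("w3",(257,268),74,.1469,0)):
    im,KE=load(f)
    c,ax=ell(im,u,v,w,lambda c:(c[:,:,2]-c[:,:,0]>35)); print(f,"red",c,ax,onz(KE,c,tz))
    # column profile through centre
    u=int(c[0]); col=im[:,u].astype(int); w0=[i for i in range(150,360) if col[i].min()>150]; print(w0)
    for v2 in (w0[0],w0[-1]): print(v2,onz(KE,(u,v2),tz))
    if f=="w3": print(proj(KE,(.594,.0213,.1469)),[proj(KE,(.5942,.0213+s,tz)) for s in(-.033,.033,.029,-.029)])
    if f=="w3": print([proj(KE,(.5942,.0243+s,tz)) for s in(-.033,.033,.029,-.029)]); cv2.imwrite("pics/w3d.png",cv2.resize(im[185:350,170:340],None,fx=3.5,fy=3.5))
E
```

```text
w2 red [263.1738 219.7768] (87.6745376586914, 96.8037338256836) [ 0.6135 -0.1023  0.048 ]
[166, 167, 168, 169, 170, 171, 172, 173, 174, 175, 186, 187, 188, 189, 190, 191, 192, 215, 264, 265, 266, 267, 268, 269, 270, 271, 272, 292, 293, 294, 295, 296, 297, 298, 299, 300, 301, 302, 303, 304, 305, 306, 307, 308, 309, 310, 311, 312, 313, 314, 315, 316, 317, 318, 319, 320, 321, 322, 323, 324, 325, 326, 327, 328, 329, 330, 331, 332, 333, 334, 335, 336, 339, 340, 341, 342, 343, 344, 345, 348, 349, 350]
166 [ 0.6143 -0.0691  0.048 ]
350 [ 0.6107 -0.2005  0.048 ]
w3 red [255.3822 271.2495] (109.37981414794922, 129.29025268554688) [0.5937 0.0233 0.1469]
[200, 201, 202, 203, 204, 205, 206, 207, 208, 209, 210, 211, 212, 213, 214, 215, 216, 254, 326, 327, 328, 329, 330, 331, 332, 333, 334, 335, 336, 337, 338]
200 [0.5944 0.0576 0.1469]
338 [ 0.5925 -0.014   0.1469]
[256.2431 275.1294] [array([258.3333, 334.1314]), array([254.787 , 207.3242]), array([255.0317, 216.0746]), array([258.1448, 327.389 ])]
[array([258.1922, 329.0846]), array([254.6005, 200.6571]), array([254.8486, 209.5266]), array([258.0014, 322.2617])]
```

View pics/w3d.png

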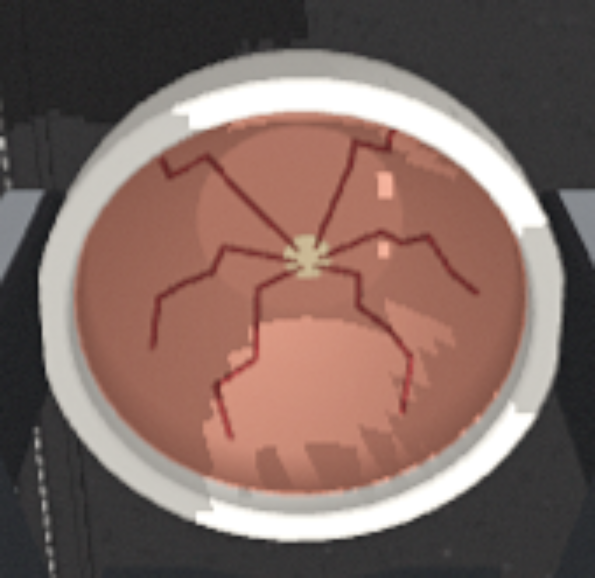

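Call:
step_arm:
  rows:
    - [-0.02,0.05,0,0,0,0]
    - [-0.04,0.1,0,0,0,0]
    - [-0.0467,0.1133,0,0,0,0]
    - [-0.0467,0.1133,0,0,0,0]
    - [-0.0467,0.1133,0,0,0,0]

```text
clock: 4.67
tcp_pos: [0.5673, 0.0857, 0.1447]
orientation: [2.258, 2.184, -0.002]
contact_force: [0.1, -0.3, -1.2]
grip_width: 0.0644
gripper_force: 67.2
```

Call:
step_arm:
  rows:
    - [0,0,-0.02,0,0,0]
    - [0,0,-0.04,0,0,0]
    - [0,0,-0.05,0,0,0]
    - [0,0,-0.05,0,0,0]
    - [0,0,-0.05,0,0,0]

```text
clock: 5.08
tcp_pos: [0.5667, 0.0867, 0.114]
orientation: [-2.257, -2.184, 0.003]
contact_force: [-0.3, 0.2, -1.4]
grip_width: 0.0645
gripper_force: 67.2
```

```bash
python3 - <<'E'
from h import *
np.set_printoptions(precision=4,suppress=True)
im,KE=snap("top","t2"); o=r.get_obs(); print(o["clock"],o["tcp_pos"],o["orientation"],o["contact_force"],o["grip_width"])
im,KE=snap("scene","s2")
cv2.imwrite("pics/s2c.png",cv2.resize(im[150:270,150:270],None,fx=5,fy=5,interpolation=cv2.INTER_CUBIC))
E
```

```text
5.1333 [0.5671 0.0871 0.1147] [-2.2571 -2.1845  0.0008] [ 0.7646  0.29   -0.7314] 0.0642976538145653
```

View pics/s2c.png

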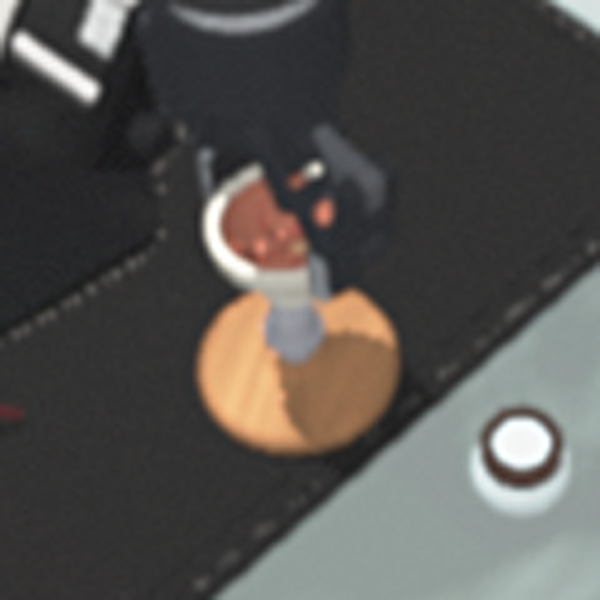

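The crop shows the held shell directly over the spigot and base, with the vitreous at right. I'll lower it with a small correction.

Call:
step_arm:
  rows:
    - [-0.001,0.0035,-0.01,0,0,0]
    - [-0.001,0.0035,-0.02,0,0,0]
    - [-0.001,0.0035,-0.028,0,0,0]
    - [-0.001,0.0035,-0.036,0,0,0]
    - [-0.001,0.0035,-0.036,0,0,0]

```text
clock: 5.6
tcp_pos: [0.5661, 0.09, 0.0924]
orientation: [-2.255, -2.185, 0.0]
contact_force: [-0.0, 0.6, -1.7]
grip_width: 0.0642
gripper_force: 67.2
```

Call:
step_arm:
  rows:
    - [0,0,-0.003,0,0,0]
    - [0,0,-0.003,0,0,0]

```text
clock: 5.77
tcp_pos: [0.5663, 0.09, 0.0915]
orientation: [-2.256, -2.185, -0.0]
contact_force: [-1.2, 2.6, -2.9]
grip_width: 0.0643
gripper_force: 67.2
```

Call:
step_arm:
  rows:
    - [0,0,-0.003,0,0,0]
    - [0,0,-0.003,0,0,0]

```text
clock: 5.93
tcp_pos: [0.5663, 0.0901, 0.0899]
orientation: [-2.256, -2.185, -0.0]
contact_force: [-0.5, 3.5, -0.8]
grip_width: 0.0642
gripper_force: 67.4
```

Call:
step_arm:
  rows:
    - [0,0.0015,-0.003,0,0,0]
    - [0,0.0015,-0.003,0,0,0]

```text
clock: 6.1
tcp_pos: [0.5662, 0.0904, 0.0879]
orientation: [-2.257, -2.185, 0.001]
contact_force: [-2.1, 2.1, 0.2]
grip_width: 0.0645
gripper_force: 67.4
```

Call:
step_arm:
  rows:
    - [0,0.001,-0.003,0,0,0]
    - [0,0.001,-0.003,0,0,0]

```text
clock: 6.27
tcp_pos: [0.5662, 0.0907, 0.0863]
orientation: [2.257, 2.185, -0.002]
contact_force: [-3.1, 2.2, 3.4]
grip_width: 0.0642
gripper_force: 67.8
```

Call:
step_arm:
  rows:
    - [0,0,-0.003,0,0,0]
    - [0,0,-0.003,0,0,0]

```text
clock: 6.43
tcp_pos: [0.5662, 0.0908, 0.0856]
orientation: [2.257, 2.185, -0.002]
contact_force: [-7.2, 0.1, 14.2]
grip_width: 0.0641
gripper_force: 68.9
```

Call:
step_arm:
  rows:
    - [-0.0015,0,-0.002,0,0,0]
    - [-0.0015,0,-0.002,0,0,0]

```text
clock: 6.6
tcp_pos: [0.5662, 0.0909, 0.0856]
orientation: [2.256, 2.184, 0.0]
contact_force: [-8.0, -0.3, 21.5]
grip_width: 0.0642
gripper_force: 69.7
```

Call:
step_arm:
  rows:
    - [-0.001,0,-0.002,0,0,0]
    - [-0.001,0,-0.002,0,0,0]

```text
clock: 6.77
tcp_pos: [0.5662, 0.0909, 0.0855]
orientation: [2.255, 2.183, 0.001]
contact_force: [-10.6, -0.6, 30.1]
grip_width: 0.0643
gripper_force: 70.6
```

Call:
step_arm:
  rows:
    - [0,0,-0.002,0,0,0]
    - [0,0,-0.002,0,0,0]

```text
clock: 6.93
tcp_pos: [0.5662, 0.091, 0.0853]
orientation: [2.255, 2.182, 0.001]
contact_force: [-13.7, -2.7, 41.4]
grip_width: 0.0645
gripper_force: 71.7
```

Call:
step_arm:
  rows:
    - [0,0,0.003,0,0,0]
    - [0,0,0.005,0,0,0]

```text
clock: 7.1
tcp_pos: [0.5661, 0.0909, 0.0856]
orientation: [2.256, 2.184, 0.003]
contact_force: [-0.9, 0.9, 2.4]
grip_width: 0.0642
gripper_force: 67.6
```

Call:
step_arm:
  rows:
    - [0,0,0,0,0,0]
    - [0,0,0,0,0,0]
    - [0,0,0,0,0,0]
    - [0,0,0,0,0,0]
    - [0,0,0,0,0,0]
  jaw: 0

```text
clock: 7.52
tcp_pos: [0.5651, 0.0908, 0.0836]
orientation: [-2.257, -2.185, 0.0]
contact_force: [0.5, -0.2, 0.6]
grip_width: 0.0851
gripper_force: 0.0
```

Call:
step_arm:
  rows:
    - [0,0,0.03,0,0,0]
    - [0,0,0.09,0,0,0]
    - [0,0,0.15,0,0,0]
    - [0,0,0.15,0,0,0]
    - [0,0,0.15,0,0,0]

```text
clock: 7.93
tcp_pos: [0.5666, 0.0913, 0.176]
orientation: [2.255, 2.183, 0.006]
contact_force: [0.0, 0.3, -0.2]
grip_width: 0.0856
gripper_force: 0.0
```

```bash
python3 - <<'E'
from h import *
np.set_printoptions(precision=4,suppress=True)
o=r.get_obs(); print(o["clock"],o["tcp_pos"],o["contact_force"],o["grip_width"])
im,KE=snap("wrist","w4"); im2,KE2=snap("scene","s4")
a=cv2.resize(im,None,fx=1.04,fy=1.04); b=cv2.resize(im2[165:265,160:246],(258,300),interpolation=cv2.INTER_CUBIC)
out=np.zeros((399,800,3),np.uint8); out[:,:532]=a[:399,:532]; out[:300,535:793]=b; cv2.imwrite("pics/m4.png",out)
E
```

```text
7.9333 [0.5666 0.0913 0.176 ] [ 0.0066  0.3181 -0.1918] 0.08561186307398914
```

View pics/m4.png

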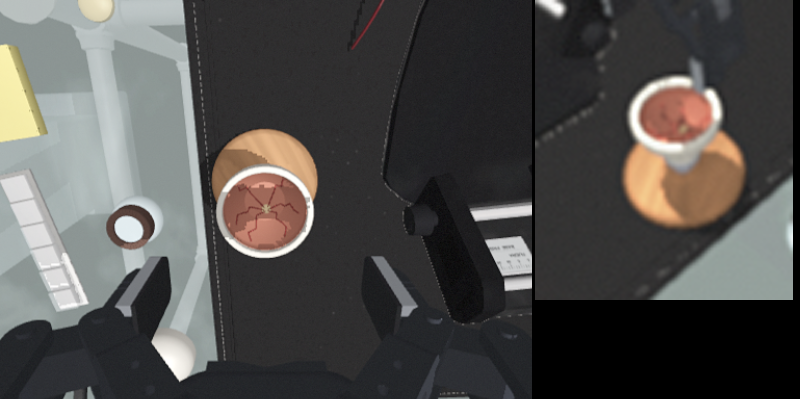

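The shell stands upright on the stand (rim at about (255,203) in the raw frame). The vitreous collar is at about (125,217). I'll triangulate the shell height and locate the vitreous.

```bash
cat >> h.py <<'E'
def tri(*kr):
    A=np.zeros((3,3));b=np.zeros(3)
    for KE,uv in kr:
        c,d=ray(KE,uv); d=d/np.linalg.norm(d); P=np.eye(3)-np.outer(d,d); A+=P;b+=P@c
    return np.linalg.solve(A,b)
E
python3 - <<'E'
from h import *
np.set_printoptions(precision=4,suppress=True)
im,KE=load("w4"); im2,KE2=load("s4")
f=lambda c:(c[:,:,2]-c[:,:,0]>35)&(c[:,:,1]-c[:,:,0]<30)
red=lambda c:(c[:,:,2]-c[:,:,1]>30)&(c[:,:,1]-c[:,:,0]<25)
cw,ax=ell(im,255,203,42,red); print(cw,ax)
# outer edges along centre column of wrist
col=im[:,int(cw[0])].astype(int); print([ (i,col[i].tolist()) for i in list(range(152,176,2))+list(range(232,252,2))])
for z in(.0855,.0915,.0935): print(z,onz(KE,cw,z),[proj(KE,(.5662,.0905+s,z)) for s in(.033,.029,-.029,-.033)])
dark=lambda c:(c.max(2)<130)&(c[:,:,2]>c[:,:,0]+8)
c,ax=ell(im,125,217,26,dark); print("vit",c,ax,onz(KE,c,.041),onz(KE,c,.038))
c,ax=ell(im,123,219,20,lambda c:c.min(2)>190); print("vit recess",c,ax,onz(KE,c,.038))
E
```

```text
[254.1461 202.9168] (73.79816436767578, 80.00289154052734)
[(152, [79, 111, 148]), (154, [87, 120, 159]), (156, [86, 119, 162]), (158, [134, 141, 147]), (160, [214, 220, 224]), (162, [251, 255, 255]), (164, [254, 255, 255]), (166, [123, 136, 174]), (168, [94, 111, 168]), (170, [97, 114, 172]), (172, [98, 115, 175]), (174, [115, 134, 196]), (232, [107, 126, 187]), (234, [95, 111, 168]), (236, [78, 91, 143]), (238, [70, 82, 132]), (240, [136, 148, 179]), (242, [175, 181, 182]), (244, [242, 249, 251]), (246, [250, 255, 255]), (248, [65, 67, 68]), (250, [48, 47, 47])]
0.0855 [0.5662 0.0885 0.0855] [array([252.4395, 155.8848]), array([252.6434, 161.4812]), array([255.3675, 236.2671]), array([255.5407, 241.0224])]
0.0915 [0.5663 0.0907 0.0915] [array([252.3975, 157.7345]), array([252.6069, 163.4671]), array([255.3997, 239.9152]), array([255.5769, 244.7663])]
0.0935 [0.5663 0.0914 0.0935] [array([252.3829, 158.3729]), array([252.5943, 164.1524]), array([255.4108, 241.1708]), array([255.5894, 246.0547])]
vit [124.9199 217.7251] (40.81438446044922, 45.6237907409668) [0.4499 0.0618 0.041 ] [0.4486 0.0605 0.038 ]
vit recess [123.2438 219.8785] (22.915597915649414, 27.808359146118164) [0.4467 0.0585 0.038 ]
```

Call:
step_arm:
  rows:
    - [-0.06,-0.02,0,0,0,0]
    - [-0.12,-0.04,0,0,0,0]
    - [-0.18,-0.057,0,0,0,0]
    - [-0.2,-0.057,-0.03,0,0,0]
    - [-0.2,-0.057,-0.08,0,0,0]

```text
clock: 8.45
tcp_pos: [0.4425, 0.0555, 0.1261]
orientation: [2.256, 2.183, -0.001]
contact_force: [0.0, -0.6, -0.3]
grip_width: 0.0855
gripper_force: 0.0
```

Call:
step_arm:
  rows:
    - [0,0,-0.03,0,0,0]
    - [0,0,-0.03,0,0,0]
    - [0,0,-0.03,0,0,0]

```text
clock: 8.7
tcp_pos: [0.4436, 0.0567, 0.1066]
orientation: [-2.254, -2.184, 0.005]
contact_force: [-0.4, -0.3, 0.7]
grip_width: 0.0858
gripper_force: 0.0
```

```bash
python3 - <<'E'
from h import *
np.set_printoptions(precision=4,suppress=True)
o=r.get_obs(); print(o["clock"],o["tcp_pos"],o["orientation"],o["contact_force"])
im,KE=snap("wrist","w5")
u,v=proj(KE,(.447,.057,.04)).astype(int); print(u,v)
c,ax=ell(im,u,v,50,lambda c:(c.max(2)<130)&(c[:,:,2]>c[:,:,0]+8)); print("dark",c,ax,onz(KE,c,.041))
c,ax=ell(im,u,v,32,lambda c:c.min(2)>180); print("recess",c,ax,onz(KE,c,.038),onz(KE,c,.041))
E
```

```text
8.7 [0.4436 0.0567 0.1066] [-2.2543 -2.1839  0.005 ] [-0.3508 -0.3373  0.7066]
260 210
dark [261.0658 205.3727] (56.33894729614258, 58.21660232543945) [0.4474 0.0612 0.041 ]
recess [261.0264 207.2805] (33.6041145324707, 36.648319244384766) [0.4473 0.0587 0.038 ] [0.4473 0.0599 0.041 ]
```

View pics/w5.png

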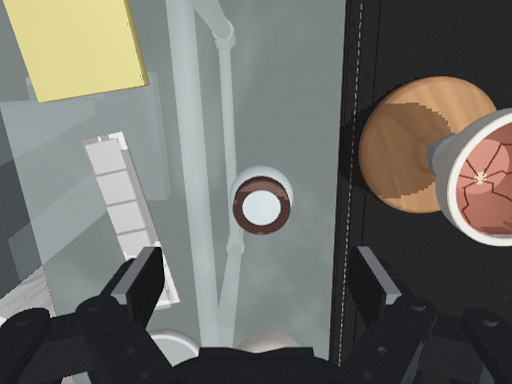

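Vitreous collar at (261,206) is centred between the jaws. I'll descend onto the collar.

Call:
step_arm:
  rows:
    - [0.005,0.002,-0.03,0,0,0]
    - [0.005,0.002,-0.06,0,0,0]
    - [0.005,0.002,-0.09,0,0,0]
    - [0.005,0.002,-0.09,0,0,0]
    - [0.005,0.002,-0.09,0,0,0]
  jaw: 0.2

```text
clock: 9.17
tcp_pos: [0.4482, 0.0582, 0.0543]
orientation: [-2.256, -2.185, 0.001]
contact_force: [-0.0, 0.4, -0.2]
grip_width: 0.0683
gripper_force: 0.0
```

Call:
step_arm:
  rows:
    - [0,0,0,0,0,0]

```text
clock: 9.25
tcp_pos: [0.449, 0.0583, 0.0551]
orientation: [2.256, 2.185, 0.002]
contact_force: [-0.9, -0.5, -0.4]
grip_width: 0.0684
gripper_force: 0.0
```

```bash
python3 - <<'E'
from h import *
np.set_printoptions(precision=4,suppress=True)
o=r.get_obs(); print(o["clock"],o["tcp_pos"],o["orientation"],o["contact_force"],o["grip_width"])
im,KE=snap("wrist","w6")
u,v=proj(KE,(.447,.058,.04)).astype(int); print(u,v)
c,ax=ell(im,u,v,45,lambda c:c.min(2)>180); print("recess",c,ax,onz(KE,c,.038),onz(KE,c,.041))
print(proj(KE,o["tcp_pos"]), [proj(KE,np.array(o["tcp_pos"])+[0,0,-d]) for d in (.014,.0)])
E
```

```text
9.25 [0.449  0.0583 0.0551] [2.2563 2.1847 0.0022] [-0.8912 -0.5119 -0.3741] 0.06835462026916171
250 250
recess [251.461 247.406] (41.65495300292969, 48.19011688232422) [0.4473 0.0587 0.038 ] [0.4473 0.0603 0.041 ]
[254.8634 266.0908] [array([254.8794, 251.0098]), array([254.8634, 266.0908])]
```

View pics/w6.png

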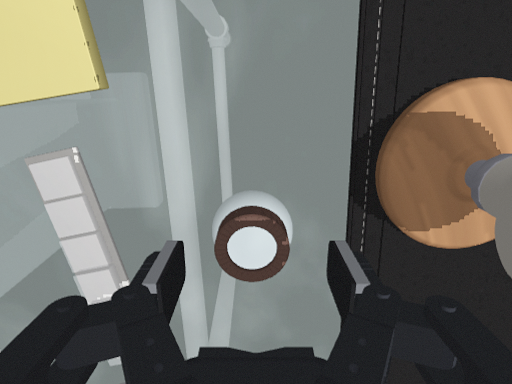

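Collar (251,245) sits between the pads. Final descent and close.

Call:
step_arm:
  rows:
    - [-0.002,0,-0.016,0,0,0]
    - [-0.002,0,-0.016,0,0,0]
    - [-0.002,0,-0.016,0,0,0]
  squeeze: 40

```text
clock: 9.55
tcp_pos: [0.4466, 0.0579, 0.0442]
orientation: [-2.257, -2.185, 0.001]
contact_force: [-0.0, 0.5, -0.1]
grip_width: 0.0684
gripper_force: 0.0
```

Call:
step_arm:
  rows:
    - [0,0,0,0,0,0]
    - [0,0,0,0,0,0]
    - [0,0,0,0,0,0]
    - [0,0,0,0,0,0]
    - [0,0,0,0,0,0]
  jaw: 1

```text
clock: 9.97
tcp_pos: [0.447, 0.058, 0.0448]
orientation: [2.257, 2.185, 0.0]
contact_force: [-1.1, -0.3, 5.7]
grip_width: 0.0361
gripper_force: 39.3
```

Call:
step_arm:
  rows:
    - [0,0,0,0,0,0]
    - [0,0,0,0,0,0]
    - [0,0,0,0,0,0]

```text
clock: 10.22
tcp_pos: [0.447, 0.058, 0.0448]
orientation: [2.257, 2.185, 0.0]
contact_force: [-1.6, -0.2, 6.3]
grip_width: 0.0359
gripper_force: 39.3
```

Call:
step_arm:
  rows:
    - [0,0,0.05,0,0,0]
    - [0,0,0.11,0,0,0]
    - [0,0,0.17,0,0,0]
    - [0,0,0.2,0,0,0]
    - [0,0,0.2,0,0,0]

```text
clock: 10.63
tcp_pos: [0.4495, 0.0586, 0.1684]
orientation: [2.254, 2.182, 0.009]
contact_force: [0.2, -0.4, -1.1]
grip_width: 0.0359
gripper_force: 40.5
```

Call:
step_arm:
  rows:
    - [0.05,0.013,0,0,0,0]
    - [0.1,0.027,0,0,0,0]
    - [0.1,0.027,0,0,0,0]
    - [0.1,0.027,0,0,0,0]

```text
clock: 10.97
tcp_pos: [0.5074, 0.0747, 0.1633]
orientation: [-2.256, -2.185, 0.0]
contact_force: [-1.2, -0.2, -0.6]
grip_width: 0.0361
gripper_force: 40.5
```

```bash
python3 - <<'E'
from h import *
np.set_printoptions(precision=4,suppress=True)
o=r.get_obs(); print(o["clock"],o["tcp_pos"],o["orientation"],o["contact_force"],o["grip_width"])
im,KE=snap("wrist","w7")
u,v=proj(KE,(.5662,.0905,.091)).astype(int); print(u,v)
cs=lambda c:(c[:,:,2]-c[:,:,1]>30)&(c[:,:,1]-c[:,:,0]<25)
c,ax=ell(im,u,v,48,cs); print("shell",c,ax,onz(KE,c,.091))
u,v=proj(KE,np.array(o["tcp_pos"])+[0,0,-.006]).astype(int); print(u,v)
c,ax=ell(im,u,v,45,lambda c:c.min(2)>180); print("recess",c,ax,onz(KE,c,o["tcp_pos"][2]-.0068),onz(KE,c,o["tcp_pos"][2]-.0038))
E
```

```text
10.9667 [0.5074 0.0747 0.1633] [-2.2558 -2.1848  0.0003] [-1.2441 -0.1669 -0.6342] 0.036095550197217684
343 183
shell [344.2422 183.1032] (79.27694702148438, 89.12885284423828) [0.5665 0.0906 0.091 ]
254 259
recess [255.5184 257.0506] (44.00392532348633, 51.41462326049805) [0.5077 0.0754 0.1565] [0.5077 0.0771 0.1595]
```

View pics/w7.png

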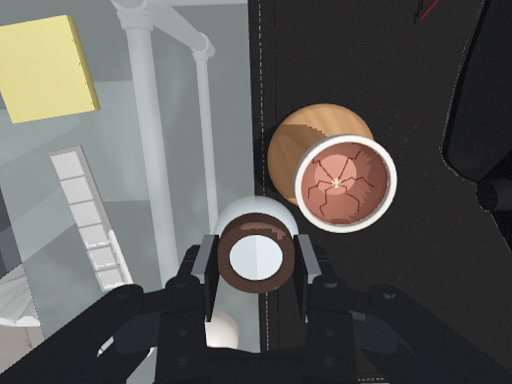

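Shell mouth at (344,183), vitreous held at (256,255). I'll move it over and lower.

Call:
step_arm:
  rows:
    - [0.05,0.0125,0,0,0,0]
    - [0.098,0.0248,0,0,0,0]
    - [0.098,0.0248,0,0,0,0]
    - [0.098,0.0248,0,0,0,0]
    - [0.098,0.0248,0,0,0,0]

```text
clock: 11.43
tcp_pos: [0.5639, 0.0886, 0.1634]
orientation: [-2.256, -2.185, 0.004]
contact_force: [-0.4, 0.3, -1.1]
grip_width: 0.0364
gripper_force: 40.5
```

Call:
step_arm:
  rows:
    - [0,0,-0.02,0,0,0]
    - [0,0,-0.04,0,0,0]
    - [0,0,-0.06,0,0,0]
    - [0,0,-0.07,0,0,0]
    - [0,0,-0.07,0,0,0]

```text
clock: 11.85
tcp_pos: [0.5639, 0.0885, 0.1199]
orientation: [-2.255, -2.184, 0.006]
contact_force: [-0.4, -0.2, -0.3]
grip_width: 0.036
gripper_force: 40.5
```

```bash
python3 - <<'E'
from h import *
np.set_printoptions(precision=4,suppress=True)
o=r.get_obs(); print(o["clock"],o["tcp_pos"],o["orientation"],o["contact_force"],o["grip_width"])
E
```

```text
11.85 [0.5639 0.0885 0.1199] [-2.2551 -2.184   0.0056] [-0.4166 -0.1617 -0.2912] 0.036040244894902845
```

Call:
step_arm:
  rows:
    - [0.004,0.002,-0.006,0,0,0]
    - [0.004,0.002,-0.012,0,0,0]
    - [0.004,0.002,-0.015,0,0,0]
    - [0.004,0.002,-0.015,0,0,0]

```text
clock: 12.18
tcp_pos: [0.568, 0.0903, 0.1131]
orientation: [-2.257, -2.185, 0.0]
contact_force: [1.2, 0.2, -1.5]
grip_width: 0.0364
gripper_force: 40.5
```

Call:
step_arm:
  rows:
    - [0,0,-0.002,0,0,0]
    - [0,0,-0.002,0,0,0]

```text
clock: 12.35
tcp_pos: [0.5681, 0.0903, 0.1122]
orientation: [2.257, 2.185, 0.0]
contact_force: [-0.2, 0.8, 0.1]
grip_width: 0.0359
gripper_force: 40.5
```

Call:
step_arm:
  rows:
    - [0,0,-0.002,0,0,0]
    - [0,0,-0.002,0,0,0]

```text
clock: 12.52
tcp_pos: [0.5683, 0.0903, 0.1114]
orientation: [2.257, 2.185, 0.001]
contact_force: [-0.4, -0.5, 3.3]
grip_width: 0.0362
gripper_force: 40.9
```

Call:
step_arm:
  rows:
    - [0,0,-0.001,0,0,0]
    - [0,0,-0.001,0,0,0]

```text
clock: 12.68
tcp_pos: [0.5684, 0.0905, 0.1113]
orientation: [2.256, 2.185, 0.001]
contact_force: [-2.5, -1.0, 7.5]
grip_width: 0.0359
gripper_force: 41.3
```

Call:
step_arm:
  rows:
    - [-0.002,0,0.002,0,0,0]
    - [-0.004,0,0.002,0,0,0]
    - [-0.004,0,0.002,0,0,0]

```text
clock: 12.93
tcp_pos: [0.5654, 0.0903, 0.1114]
orientation: [-2.257, -2.185, 0.0]
contact_force: [-0.6, 0.8, 1.5]
grip_width: 0.0359
gripper_force: 40.6
```

Call:
step_arm:
  rows:
    - [0,0,-0.003,0,0,0]
    - [0,0,-0.003,0,0,0]

```text
clock: 13.1
tcp_pos: [0.5656, 0.0908, 0.111]
orientation: [2.257, 2.186, -0.0]
contact_force: [-4.4, -0.0, 13.8]
grip_width: 0.0356
gripper_force: 41.8
```

Call:
step_arm:
  rows:
    - [0,0,-0.002,0,0,0]
    - [0,0,-0.002,0,0,0]

```text
clock: 13.27
tcp_pos: [0.5658, 0.0911, 0.1108]
orientation: [2.256, 2.185, 0.0]
contact_force: [-7.7, -1.3, 22.4]
grip_width: 0.0357
gripper_force: 42.6
```

Call:
step_arm:
  rows:
    - [0,0,-0.001,0,0,0]
    - [0,0,-0.001,0,0,0]

```text
clock: 13.43
tcp_pos: [0.5658, 0.0912, 0.1108]
orientation: [2.256, 2.185, 0.0]
contact_force: [-8.3, -1.4, 27.4]
grip_width: 0.036
gripper_force: 43.1
```

Contact is stiff at z 0.111 whatever the x, which fits the floor if the desk pad is about 6 mm thick. I'll relax and release.

Call:
step_arm:
  rows:
    - [0,0,0.004,0,0,0]
    - [0,0,0.004,0,0,0]

```text
clock: 13.6
tcp_pos: [0.5661, 0.0905, 0.1111]
orientation: [2.256, 2.185, 0.002]
contact_force: [-2.3, 0.5, 9.2]
grip_width: 0.036
gripper_force: 41.4
```

Call:
step_arm:
  rows:
    - [0,0,0,0,0,0]
    - [0,0,0,0,0,0]
    - [0,0,0,0,0,0]
    - [0,0,0,0,0,0]
    - [0,0,0,0,0,0]
  jaw: 0.2

```text
clock: 14.02
tcp_pos: [0.5655, 0.0902, 0.1099]
orientation: [-2.257, -2.185, 0.001]
contact_force: [-1.4, -0.5, 0.8]
grip_width: 0.0684
gripper_force: 0.0
```

Call:
step_arm:
  rows:
    - [0,0,0.03,0,0,0]
    - [0,0,0.08,0,0,0]
    - [0,0,0.11,0,0,0]
    - [0,0,0.11,0,0,0]
    - [0,0,0.11,0,0,0]

```text
clock: 14.43
tcp_pos: [0.5663, 0.0904, 0.1772]
orientation: [2.256, 2.184, 0.003]
contact_force: [0.0, 0.5, -0.4]
grip_width: 0.068
gripper_force: 0.0
```

```bash
python3 - <<'E'
from h import *
np.set_printoptions(precision=4,suppress=True)
o=r.get_obs(); print(o["clock"],o["tcp_pos"],o["orientation"],o["contact_force"],o["grip_width"])
im,KE=snap("wrist","w8")
u,v=proj(KE,(.5662,.0905,.105)).astype(int); print(u,v)
c,ax=ell(im,u,v,30,lambda c:c.min(2)>195); print("recess",c,ax,onz(KE,c,.104),onz(KE,c,.107))
W=lambda c:(c.min(2)>150)
c,ax=ell(im,u,v+4,70,W); print("rim",c,ax,onz(KE,c,.094))
print([proj(KE,(.5662+a,.0905+b,.094)) for a,b in((.033,0),(-.033,0),(0,.033),(0,-.033))])
row=im[int(c[1]),:].astype(int); cc=im[:,int(c[0])].astype(int)
print([(i,row[i].tolist()) for i in range(190,330,3)]); print([(i,cc[i].tolist()) for i in range(120,290,3)])
E
```

```text
14.4333 [0.5663 0.0904 0.1772] [2.2562 2.1841 0.0028] [ 0.0174  0.5351 -0.4453] 0.06803163398172311
254 208
recess [255.428 206.453] (33.60649490356445, 36.7463264465332) [0.5667 0.0913 0.104 ] [0.5668 0.0925 0.107 ]
rim [255.1879 200.8864] (88.5981674194336, 92.76335144042969) [0.5666 0.0917 0.094 ]
[array([301.3891, 200.9845]), array([208.101 , 203.9254]), array([253.0513, 156.6486]), array([256.1943, 244.3378])]
[(190, [198, 197, 190]), (193, [200, 199, 191]), (196, [110, 108, 103]), (199, [48, 48, 48]), (202, [47, 44, 48]), (205, [66, 67, 67]), (208, [40, 43, 42]), (211, [180, 186, 189]), (214, [157, 164, 164]), (217, [73, 87, 135]), (220, [73, 87, 136]), (223, [73, 88, 139]), (226, [187, 181, 174]), (229, [84, 87, 98]), (232, [63, 69, 89]), (235, [59, 63, 84]), (238, [87, 89, 102]), (241, [255, 255, 246]), (244, [255, 254, 245]), (247, [255, 254, 246]), (250, [255, 255, 247]), (253, [255, 255, 246]), (256, [255, 255, 247]), (259, [255, 255, 247]), (262, [255, 255, 247]), (265, [255, 255, 247]), (268, [255, 255, 247]), (271, [255, 255, 251]), (274, [90, 91, 104]), (277, [58, 64, 
[... 982 characters left out ...]
55, 247]), (198, [255, 255, 247]), (201, [255, 255, 246]), (204, [255, 254, 246]), (207, [255, 255, 247]), (210, [255, 255, 245]), (213, [255, 254, 245]), (216, [255, 254, 245]), (219, [255, 253, 245]), (222, [255, 255, 249]), (225, [49, 53, 76]), (228, [64, 70, 90]), (231, [102, 112, 143]), (234, [76, 89, 138]), (237, [94, 111, 173]), (240, [187, 194, 196]), (243, [247, 254, 255]), (246, [34, 34, 34]), (249, [49, 49, 48]), (252, [47, 46, 47]), (255, [48, 46, 47]), (258, [48, 46, 47]), (261, [49, 48, 49]), (264, [46, 48, 47]), (267, [49, 46, 48]), (270, [47, 47, 48]), (273, [46, 45, 45]), (276, [49, 46, 48]), (279, [47, 47, 46]), (282, [46, 47, 48]), (285, [48, 44, 47]), (288, [48, 46, 46])]
```

Call:
step_arm:
  rows:
    - [-0.05,0.055,0,0,0,0]
    - [-0.1,0.11,0,0,0,0]
    - [-0.15,0.17,0,0,0,0]
    - [-0.21,0.24,0,0,0,0]
    - [-0.21,0.24,0,0,0,0]

```text
clock: 14.9
tcp_pos: [0.4356, 0.2371, 0.1752]
orientation: [-2.251, -2.189, 0.003]
contact_force: [0.8, 0.3, -0.1]
grip_width: 0.0684
gripper_force: 0.0
```

Call:
step_arm:
  rows:
    - [0,0,-0.05,0,0,0]
    - [0,0,-0.1,0,0,0]
    - [0,0,-0.12,0,0,0]
    - [0,0,-0.12,0,0,0]
    - [0,0,-0.12,0,0,0]

```text
clock: 15.32
tcp_pos: [0.4392, 0.2338, 0.1036]
orientation: [-2.257, -2.184, 0.004]
contact_force: [-0.6, 0.7, 0.9]
grip_width: 0.0682
gripper_force: 0.0
```

```bash
python3 - <<'E'
from h import *
np.set_printoptions(precision=4,suppress=True)
o=r.get_obs(); print(o["clock"],o["tcp_pos"],o["orientation"],o["contact_force"],o["grip_width"])
im,KE=snap("wrist","w9")
u,v=proj(KE,(.439,.24,.01)).astype(int); print(u,v)
m=lambda c:(c[:,:,2]-c[:,:,0]>30)
c,ax=ell(im,u,v,40,m); print("lens",c,ax,onz(KE,c,.0075))
E
```

```text
15.3167 [0.4392 0.2338 0.1036] [-2.2566 -2.1844  0.0037] [-0.5534  0.7155  0.8989] 0.06823216159163475
254 189
lens [253.5217 189.289 ] (34.180091857910156, 35.57270050048828) [0.438  0.2394 0.0075]
```

```bash
python3 - <<'E'
from h import *
np.set_printoptions(precision=4,suppress=True)
for f,tcp,w in(("w6",(.449,.0583,.0551),.0684),("w7",(.5074,.0747,.1633),.036)):
    im,KE=load(f)
    for d in(-.02,-.014,-.008,-.002,.004):
        print(f,d,*[proj(KE,(tcp[0]+s*w/2,tcp[1]+.011,tcp[2]+d)) for s in(-1,1)])
E
```

```text
w6 -0.02 [187.009  227.9314] [321.6119 223.827 ]
w6 -0.014 [184.5252 233.1304] [324.05   228.8942]
w6 -0.008 [181.8533 238.7234] [326.6736 234.3467]
w6 -0.002 [178.9709 244.7568] [329.5045 240.2303]
w6 0.004 [175.8522 251.2848] [332.5684 246.5982]
w7 -0.02 [218.9717 226.8516] [289.7983 224.787 ]
w7 -0.014 [217.6214 232.0093] [291.0375 229.8817]
w7 -0.008 [216.1689 237.5579] [292.3708 235.3636]
w7 -0.002 [214.6018 243.5438] [293.8095 241.2785]
w7 0.004 [212.9063 250.0205] [295.3664 247.6798]
```

Call:
step_arm:
  rows:
    - [-0.002,0.0095,-0.03,0,0,0]
    - [-0.002,0.0095,-0.06,0,0,0]
    - [-0.002,0.0095,-0.1,0,0,0]
    - [-0.002,0.0095,-0.1,0,0,0]
    - [-0.002,0.0095,-0.1,0,0,0]
  jaw: 0.45
  squeeze: 25

```text
clock: 15.78
tcp_pos: [0.4387, 0.2399, 0.0449]
orientation: [-2.257, -2.185, 0.001]
contact_force: [0.3, 0.6, 0.2]
grip_width: 0.0469
gripper_force: 0.0
```

```bash
python3 - <<'E'
from h import *
np.set_printoptions(precision=4,suppress=True)
o=r.get_obs(); print(o["clock"],o["tcp_pos"],o["orientation"],o["contact_force"],o["grip_width"])
im,KE=snap("wrist","w10")
u,v=proj(KE,(.438,.24,.01)).astype(int); print(u,v)
m=lambda c:(c[:,:,2]-c[:,:,0]>30)
c,ax=ell(im,u,v,40,m); print("lens",c,ax,onz(KE,c,.0075),onz(KE,c,.010))
E
```

```text
15.7833 [0.4387 0.2399 0.0449] [-2.2574 -2.1849  0.0007] [0.3334 0.5838 0.1706] 0.04685745888475349
253 232
lens [253.8828 231.8763] (42.54982376098633, 46.69519805908203) [0.438  0.2392 0.0075] [0.4381 0.2404 0.01  ]
```

Call:
step_arm:
  rows:
    - [-0.001,0,-0.02,0,0,0]
    - [-0.001,0,-0.04,0,0,0]
    - [-0.001,0,-0.047,0,0,0]
    - [-0.001,0,-0.047,0,0,0]
    - [-0.001,0,-0.047,0,0,0]

```text
clock: 16.25
tcp_pos: [0.4375, 0.2399, 0.0158]
orientation: [-2.257, -2.185, 0.001]
contact_force: [-0.6, 1.1, -0.1]
grip_width: 0.0466
gripper_force: 0.0
```

Call:
step_arm:
  rows:
    - [0,0,0,0,0,0]

```text
clock: 16.33
tcp_pos: [0.4379, 0.2401, 0.0162]
orientation: [-2.257, -2.186, -0.0]
contact_force: [0.3, -0.6, 0.6]
grip_width: 0.0472
gripper_force: 0.0
```

Call:
step_arm:
  rows:
    - [0,0,0,0,0,0]
    - [0,0,0,0,0,0]
    - [0,0,0,0,0,0]
    - [0,0,0,0,0,0]
    - [0,0,0,0,0,0]
  jaw: 1

```text
clock: 16.75
tcp_pos: [0.4381, 0.2402, 0.0165]
orientation: [2.257, 2.185, 0.001]
contact_force: [-1.0, 1.1, 6.8]
grip_width: 0.025
gripper_force: 24.5
```

Call:
step_arm:
  rows:
    - [0,0,0,0,0,0]
    - [0,0,0,0,0,0]

```text
clock: 16.92
tcp_pos: [0.4381, 0.2401, 0.0165]
orientation: [2.257, 2.185, 0.001]
contact_force: [-0.7, -0.6, 5.6]
grip_width: 0.0247
gripper_force: 24.5
```

Call:
step_arm:
  rows:
    - [0,0,0.01,0,0,0]
    - [0,0,0.03,0,0,0]
    - [0,0,0.09,0,0,0]
    - [0,0,0.15,0,0,0]
    - [0,0,0.21,0,0,0]

```text
clock: 17.33
tcp_pos: [0.4371, 0.2398, 0.1441]
orientation: [-2.256, -2.185, 0.001]
contact_force: [1.2, 0.1, 0.4]
grip_width: 0.0246
gripper_force: 24.7
```

Call:
step_arm:
  rows:
    - [0,0,0.06,0,0,0]
    - [0,0,0.06,0,0,0]
    - [0,0,0.06,0,0,0]

```text
clock: 17.58
tcp_pos: [0.4391, 0.2407, 0.181]
orientation: [2.256, 2.184, 0.008]
contact_force: [-1.3, 0.3, -0.4]
grip_width: 0.0243
gripper_force: 24.7
```

```bash
python3 - <<'E'
from h import *
np.set_printoptions(precision=4,suppress=True)
o=r.get_obs(); print(o["clock"],o["tcp_pos"],o["orientation"],o["contact_force"],o["grip_width"])
im,KE=snap("wrist","w11"); t=o["tcp_pos"]
u,v=proj(KE,np.array(t)+[0,0,-.008]).astype(int); print(u,v)
m=lambda c:(c[:,:,2]-c[:,:,0]>30)
c,ax=ell(im,u,v,40,m); print("lens",c,ax,onz(KE,c,t[2]-.0085),onz(KE,c,t[2]-.0065))
E
```

```text
17.5833 [0.4391 0.2407 0.181 ] [2.2558 2.1836 0.0081] [-1.3372  0.2754 -0.3861] 0.02430903741065168
254 257
lens [255.8966 257.9069] (48.89447784423828, 54.566925048828125) [0.4396 0.24   0.1725] [0.4396 0.2411 0.1745]
```

Call:
step_arm:
  rows:
    - [0.05,-0.06,0,0,0,0]
    - [0.1,-0.118,0,0,0,0]
    - [0.15,-0.176,0,0,0,0]
    - [0.19,-0.223,0,0,0,0]
    - [0.212,-0.249,0,0,0,0]

```text
clock: 18.05
tcp_pos: [0.566, 0.0863, 0.1763]
orientation: [-2.26, -2.182, 0.005]
contact_force: [0.8, 0.3, -0.2]
grip_width: 0.0249
gripper_force: 24.7
```

Call:
step_arm:
  rows:
    - [0,0,-0.03,0,0,0]
    - [0,0,-0.06,0,0,0]
    - [0,0,-0.06,0,0,0]
    - [0,0,-0.06,0,0,0]

```text
clock: 18.38
tcp_pos: [0.5632, 0.0904, 0.1402]
orientation: [-2.254, -2.184, 0.006]
contact_force: [-0.2, 0.3, -1.0]
grip_width: 0.0252
gripper_force: 24.7
```

Call:
step_arm:
  rows:
    - [0,0,0,0,0,0]

```text
clock: 18.47
tcp_pos: [0.5646, 0.0911, 0.142]
orientation: [-2.255, -2.186, 0.001]
contact_force: [0.1, -0.1, -0.0]
grip_width: 0.0245
gripper_force: 24.7
```

Call:
step_arm:
  rows:
    - [0.003,0,-0.01,0,0,0]
    - [0.003,0,-0.02,0,0,0]
    - [0.003,0,-0.03,0,0,0]
    - [0.003,0,-0.03,0,0,0]
    - [0.003,0,-0.03,0,0,0]

```text
clock: 18.88
tcp_pos: [0.5664, 0.0906, 0.1237]
orientation: [-2.256, -2.185, 0.001]
contact_force: [0.8, 0.0, -0.3]
grip_width: 0.0248
gripper_force: 24.7
```

Call:
step_arm:
  rows:
    - [0,0,-0.002,0,0,0]
    - [0,0,-0.002,0,0,0]

```text
clock: 19.05
tcp_pos: [0.5669, 0.0906, 0.123]
orientation: [2.257, 2.185, 0.0]
contact_force: [1.3, -0.6, 0.7]
grip_width: 0.0246
gripper_force: 24.7
```

Call:
step_arm:
  rows:
    - [0,0,-0.002,0,0,0]
    - [0,0,-0.002,0,0,0]

```text
clock: 19.22
tcp_pos: [0.5669, 0.0905, 0.1217]
orientation: [2.257, 2.185, 0.0]
contact_force: [0.7, 1.0, 0.3]
grip_width: 0.0244
gripper_force: 24.7
```

Call:
step_arm:
  rows:
    - [0,0,-0.001,0,0,0]
    - [0,0,-0.001,0,0,0]

```text
clock: 19.38
tcp_pos: [0.5669, 0.0906, 0.1215]
orientation: [2.257, 2.185, 0.0]
contact_force: [-1.1, -0.3, 3.4]
grip_width: 0.0251
gripper_force: 26.2
```

Call:
step_arm:
  rows:
    - [0,0,-0.001,0,0,0]
    - [0,0,-0.001,0,0,0]

```text
clock: 19.55
tcp_pos: [0.567, 0.0907, 0.1214]
orientation: [2.257, 2.185, 0.0]
contact_force: [-2.8, -0.4, 8.7]
grip_width: 0.0248
gripper_force: 28.7
```

Call:
step_arm:
  rows:
    - [0,0,-0.001,0,0,0]
    - [0,0,-0.001,0,0,0]

```text
clock: 19.72
tcp_pos: [0.5671, 0.0909, 0.1213]
orientation: [2.256, 2.185, 0.0]
contact_force: [-3.8, -0.7, 11.5]
grip_width: 0.0249
gripper_force: 30.7
```

Call:
step_arm:
  rows:
    - [0,0,0.003,0,0,0]
    - [0,0,0.003,0,0,0]

```text
clock: 19.88
tcp_pos: [0.5671, 0.0906, 0.1221]
orientation: [2.256, 2.185, 0.001]
contact_force: [-0.6, 0.0, 0.0]
grip_width: 0.0243
gripper_force: 24.7
```

Call:
step_arm:
  rows:
    - [0,0,0,0,0,0]
    - [0,0,0,0,0,0]
    - [0,0,0,0,0,0]
    - [0,0,0,0,0,0]
  jaw: 0.45

```text
clock: 20.22
tcp_pos: [0.5668, 0.0905, 0.1215]
orientation: [-2.257, -2.185, 0.0]
contact_force: [-0.1, 0.2, 0.1]
grip_width: 0.0469
gripper_force: 0.0
```

Call:
step_arm:
  rows:
    - [0,0,0.02,0,0,0]
    - [0,0,0.06,0,0,0]
    - [0,0,0.12,0,0,0]
    - [0,0,0.12,0,0,0]
    - [0,0,0.12,0,0,0]

```text
clock: 20.63
tcp_pos: [0.5684, 0.0912, 0.1967]
orientation: [2.255, 2.183, 0.007]
contact_force: [-0.2, 0.2, -0.4]
grip_width: 0.0471
gripper_force: 0.0
```

```bash
python3 - <<'E'
from h import *
np.set_printoptions(precision=4,suppress=True)
o=r.get_obs(); print(o["clock"],o["tcp_pos"],o["orientation"],o["contact_force"],o["grip_width"])
im,KE=snap("wrist","w12"); im2,_=snap("scene","s12")
u,v=proj(KE,(.5667,.0912,.11)).astype(int); print(u,v)
m=lambda c:(c[:,:,2]-c[:,:,0]>30)&(c.min(2)>120)
c,ax=ell(im,u,v,22,m); print("lens",c,ax,onz(KE,c,.1115),onz(KE,c,.114))
out=np.zeros((600,800,3),np.uint8)
out[:600,:480]=cv2.resize(im[v-75:v+75,u-60:u+60],(480,600),interpolation=cv2.INTER_CUBIC)
out[:400,480:]=cv2.resize(im2[170:270,165:245],(320,400),interpolation=cv2.INTER_CUBIC); cv2.imwrite("pics/m12.png",out)
E
```

```text
20.6333 [0.5684 0.0912 0.1967] [2.2549 2.1832 0.0068] [-0.1713  0.2295 -0.4457] 0.04705856026029645
252 201
lens [253.2869 203.6239] (36.66500473022461, 37.47035598754883) [0.5675 0.0898 0.1115] [0.5675 0.0907 0.114 ]
```

View pics/m12.png

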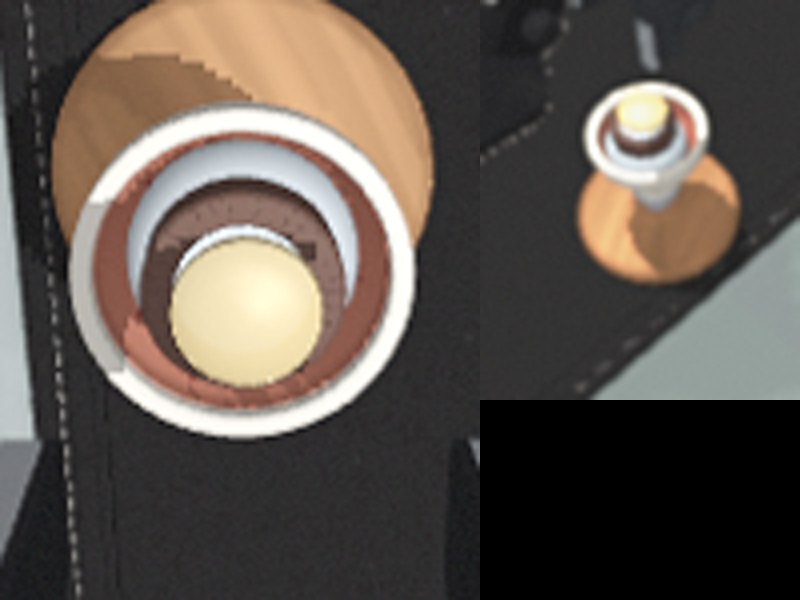

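The picture shows the lens in the recess (crescent of the seat above it is parallax), with everything upright in the shell. Now the front shell.

Call:
step_arm:
  rows:
    - [-0.03,-0.05,0,0,0,0]
    - [-0.06,-0.11,0,0,0,0]
    - [-0.09,-0.165,0,0,0,0]
    - [-0.12,-0.22,0,0,0,0]
    - [-0.15,-0.27,0,0,0,0]
  jaw: 0
  squeeze: 60

```text
clock: 21.15
tcp_pos: [0.4747, -0.0733, 0.1925]
orientation: [-2.256, -2.183, 0.003]
contact_force: [0.9, 0.6, -0.8]
grip_width: 0.0853
gripper_force: 0.0
```

Call:
step_arm:
  rows:
    - [-0.03,-0.03,-0.03,0,0,0]
    - [-0.045,-0.06,-0.09,0,0,0]
    - [-0.045,-0.06,-0.15,0,0,0]
    - [-0.045,-0.06,-0.15,0,0,0]
    - [-0.045,-0.06,-0.15,0,0,0]

```text
clock: 21.57
tcp_pos: [0.448, -0.1068, 0.1023]
orientation: [-2.253, -2.182, 0.004]
contact_force: [0.2, -0.5, 0.9]
grip_width: 0.0857
gripper_force: 0.0
```

```bash
python3 - <<'E'
from h import *
np.set_printoptions(precision=4,suppress=True)
o=r.get_obs(); print(o["clock"],o["tcp_pos"],o["orientation"],o["contact_force"],o["grip_width"])
im,KE=snap("wrist","w13")
u,v=proj(KE,(.451,-.106,.015)).astype(int); print(u,v)
m=lambda c:(c.min(2)>110)&(c[:,:,2]-c[:,:,0]>6)
c,ax=ell(im,u,v,70,m); print("front",c,ax,onz(KE,c,.010),onz(KE,c,.016))
p=im[v-60:v+60:12,u-60:u+60:12]; print(p[:,5].tolist(),p[5].tolist())
# iris/pupil on axis
d,ax=ell(im,*proj(KE,(.451,-.106,.04)).astype(int),25,lambda c:c.max(2)<150); print("iris",d,ax,onz(KE,d,.04))
E
```

```text
21.5667 [ 0.448  -0.1068  0.1023] [-2.2527 -2.1824  0.0042] [ 0.2335 -0.5469  0.9202] 0.08574626462732306
259 199
front [258.3706 196.6702] (89.98004150390625, 90.48899841308594) [ 0.4499 -0.1054  0.01  ] [ 0.45   -0.1033  0.016 ]
[[139, 141, 131], [139, 143, 141], [206, 212, 214], [222, 228, 231], [242, 248, 250], [102, 109, 123], [83, 82, 78], [98, 109, 128], [215, 221, 224], [148, 150, 139]] [[185, 184, 177], [138, 139, 130], [159, 164, 167], [167, 173, 175], [90, 99, 111], [102, 109, 123], [96, 108, 121], [167, 173, 175], [158, 165, 167], [145, 148, 139]]
iris [258.1567 209.4312] (39.18611145019531, 42.83781051635742) [ 0.4497 -0.1036  0.04  ]
```

Call:
step_arm:
  rows:
    - [0.0035,0.0035,-0.04,0,0,0]
    - [0.0035,0.0035,-0.08,0,0,0]
    - [0.0035,0.0035,-0.1,0,0,0]
    - [0.0035,0.0035,-0.1,0,0,0]
    - [0.0035,0.0035,-0.1,0,0,0]

```text
clock: 22.03
tcp_pos: [0.4534, -0.1046, 0.0451]
orientation: [2.254, 2.186, 0.002]
contact_force: [-0.4, 0.6, -0.1]
grip_width: 0.0856
gripper_force: 0.0
```

```bash
python3 - <<'E'
from h import *
np.set_printoptions(precision=4,suppress=True)
o=r.get_obs(); print(o["clock"],o["tcp_pos"],o["orientation"],o["contact_force"],o["grip_width"])
im,KE=snap("wrist","w14")
u,v=proj(KE,(.45,-.1045,.015)).astype(int); print(u,v)
m=lambda c:(c.min(2)>110)&(c[:,:,2]-c[:,:,0]>6)
c,ax=ell(im,u,v,80,m); print("front",c,ax,onz(KE,c,.010),onz(KE,c,.016))
d,ax=ell(im,*proj(KE,(.45,-.1045,.04)).astype(int),40,lambda c:c.max(2)<150); print("iris",d,ax,onz(KE,d,.04))
E
```

```text
22.0333 [ 0.4534 -0.1046  0.0451] [2.2544 2.1861 0.0019] [-0.4068  0.55   -0.0559] 0.08559509469133574
248 236
front [248.4774 234.6407] (118.24671173095703, 118.71246337890625) [ 0.4497 -0.1058  0.01  ] [ 0.4499 -0.1029  0.016 ]
iris [247.4353 256.5962] (51.23716735839844, 57.71916961669922) [ 0.4499 -0.1025  0.04  ]
```

Call:
step_arm:
  rows:
    - [-0.0055,0.001,-0.015,0,0,0]
    - [-0.0055,0.001,-0.035,0,0,0]
    - [-0.0055,0.001,-0.055,0,0,0]
    - [-0.0055,0.001,-0.055,0,0,0]
    - [-0.0055,0.001,-0.055,0,0,0]

```text
clock: 22.5
tcp_pos: [0.4486, -0.1046, 0.011]
orientation: [-2.257, -2.186, 0.0]
contact_force: [-1.0, -0.0, 0.5]
grip_width: 0.0858
gripper_force: 0.0
```

Call:
step_arm:
  rows:
    - [0,0,0,0,0,0]

```text
clock: 22.58
tcp_pos: [0.4492, -0.1047, 0.0114]
orientation: [2.256, 2.185, 0.001]
contact_force: [-0.2, -0.4, -0.4]
grip_width: 0.0853
gripper_force: 0.0
```

Grip and lift.

Call:
step_arm:
  rows:
    - [0,0,0,0,0,0]
    - [0,0,0,0,0,0]
    - [0,0,0,0,0,0]
    - [0,0,0,0,0,0]
    - [0,0,0,0,0,0]
  jaw: 1

```text
clock: 23.0
tcp_pos: [0.4491, -0.1048, 0.012]
orientation: [2.256, 2.184, 0.001]
contact_force: [-4.4, 0.1, 13.7]
grip_width: 0.064
gripper_force: 62.4
```

Call:
step_arm:
  rows:
    - [0,0,0,0,0,0]
    - [0,0,0,0,0,0]

```text
clock: 23.17
tcp_pos: [0.4492, -0.1048, 0.012]
orientation: [2.256, 2.184, 0.001]
contact_force: [-3.1, 0.5, 13.1]
grip_width: 0.0642
gripper_force: 62.4
```

Call:
step_arm:
  rows:
    - [0,0,0.02,0,0,0]
    - [0,0,0.08,0,0,0]
    - [0,0,0.14,0,0,0]
    - [0,0,0.2,0,0,0]
    - [0,0,0.25,0,0,0]

```text
clock: 23.58
tcp_pos: [0.4488, -0.1046, 0.1634]
orientation: [2.256, 2.185, 0.002]
contact_force: [1.0, -0.4, -0.5]
grip_width: 0.0643
gripper_force: 67.0
```

Call:
step_arm:
  rows:
    - [0,0,0.025,0,0,0]
    - [0,0,0.025,0,0,0]
    - [0,0,0.025,0,0,0]

```text
clock: 23.83
tcp_pos: [0.449, -0.105, 0.1766]
orientation: [2.256, 2.183, 0.001]
contact_force: [-0.1, 0.5, -1.3]
grip_width: 0.064
gripper_force: 67.0
```

```bash
python3 - <<'E'
from h import *
np.set_printoptions(precision=4,suppress=True)
o=r.get_obs(); print(o["clock"],o["tcp_pos"],o["orientation"],o["contact_force"],o["grip_width"])
im,KE=snap("wrist","w15"); t=np.array(o["tcp_pos"])
d,ax=ell(im,*proj(KE,t+[0,0,.029]).astype(int),45,lambda c:c.max(2)<150); print("iris",d,ax,onz(KE,d,t[2]+.0285))
im,KE=load("w14"); t=np.array([.4534,-.1046,.0451])
d,ax=ell(im,*proj(KE,(.45,-.1045,.04)).astype(int),40,lambda c:c.max(2)<150);print(onz(KE,d,.04))
E
```

```text
23.8333 [ 0.449  -0.105   0.1766] [2.2557 2.1833 0.0014] [-0.0893  0.5452 -1.3209] 0.06401462902438054
iris [255.6631 298.6916] (61.42615509033203, 72.22156524658203) [ 0.4494 -0.1012  0.2051]
[ 0.4499 -0.1025  0.04  ]
```

Call:
step_arm:
  rows:
    - [0.035,0.055,0,0,0,0]
    - [0.065,0.11,0,0,0,0]
    - [0.1,0.165,0,0,0,0]
    - [0.13,0.22,0,0,0,0]
    - [0.165,0.275,0,0,0,0]

```text
clock: 24.3
tcp_pos: [0.5469, 0.0617, 0.1737]
orientation: [-2.255, -2.184, 0.005]
contact_force: [-0.1, -1.0, 0.4]
grip_width: 0.0645
gripper_force: 67.0
```

Call:
step_arm:
  rows:
    - [0.02,0.03,0,0,0,0]
    - [0.031,0.051,0,0,0,0]
    - [0.031,0.051,-0.03,0,0,0]
    - [0.031,0.051,-0.06,0,0,0]
    - [0.031,0.051,-0.06,0,0,0]

```text
clock: 24.72
tcp_pos: [0.563, 0.0894, 0.1352]
orientation: [-2.254, -2.182, 0.012]
contact_force: [-1.3, -0.8, -0.6]
grip_width: 0.0644
gripper_force: 67.0
```

Call:
step_arm:
  rows:
    - [0,0,-0.02,0,0,0]
    - [0,0,-0.03,0,0,0]
    - [0,0,-0.03,0,0,0]
    - [0,0,-0.03,0,0,0]

```text
clock: 25.05
tcp_pos: [0.5661, 0.0905, 0.1217]
orientation: [-2.257, -2.185, 0.001]
contact_force: [-0.6, 0.8, -0.0]
grip_width: 0.0642
gripper_force: 67.0
```

Call:
step_arm:
  rows:
    - [0,0,0,0,0,0]

```text
clock: 25.13
tcp_pos: [0.5666, 0.0908, 0.1223]
orientation: [2.257, 2.185, 0.001]
contact_force: [-0.4, -0.0, -0.2]
grip_width: 0.0642
gripper_force: 67.0
```

Call:
step_arm:
  rows:
    - [0,0,-0.008,0,0,0]
    - [0,0,-0.016,0,0,0]
    - [0,0,-0.022,0,0,0]
    - [0,0,-0.022,0,0,0]

```text
clock: 25.47
tcp_pos: [0.5656, 0.0907, 0.1076]
orientation: [-2.256, -2.185, 0.002]
contact_force: [-1.1, 0.1, -1.1]
grip_width: 0.0646
gripper_force: 67.0
```

Call:
step_arm:
  rows:
    - [0,0,-0.003,0,0,0]
    - [0,0,-0.003,0,0,0]

```text
clock: 25.63
tcp_pos: [0.5661, 0.0909, 0.1064]
orientation: [-2.257, -2.185, 0.0]
contact_force: [-0.6, -0.3, -0.5]
grip_width: 0.064
gripper_force: 67.0
```

Call:
step_arm:
  rows:
    - [0,0,-0.002,0,0,0]
    - [0,0,-0.002,0,0,0]

```text
clock: 25.8
tcp_pos: [0.5662, 0.0909, 0.1054]
orientation: [-2.257, -2.185, 0.0]
contact_force: [-0.7, -0.7, -1.4]
grip_width: 0.0638
gripper_force: 67.0
```

Call:
step_arm:
  rows:
    - [0,0,-0.002,0,0,0]
    - [0,0,-0.002,0,0,0]

```text
clock: 25.97
tcp_pos: [0.5662, 0.0908, 0.1042]
orientation: [-2.257, -2.185, 0.0]
contact_force: [-0.5, 0.0, -0.7]
grip_width: 0.0643
gripper_force: 67.0
```

Call:
step_arm:
  rows:
    - [0,0,-0.002,0,0,0]
    - [0,0,-0.002,0,0,0]

```text
clock: 26.13
tcp_pos: [0.5662, 0.0909, 0.103]
orientation: [-2.257, -2.185, 0.0]
contact_force: [0.8, -0.3, -0.6]
grip_width: 0.0637
gripper_force: 67.0
```

Call:
step_arm:
  rows:
    - [0,0,-0.001,0,0,0]
    - [0,0,-0.001,0,0,0]

```text
clock: 26.3
tcp_pos: [0.5662, 0.0909, 0.1027]
orientation: [2.257, 2.185, -0.0]
contact_force: [-1.4, -0.1, 2.0]
grip_width: 0.0641
gripper_force: 67.5
```

Call:
step_arm:
  rows:
    - [0,0,-0.001,0,0,0]
    - [0,0,-0.001,0,0,0]

```text
clock: 26.47
tcp_pos: [0.5661, 0.0909, 0.1026]
orientation: [2.257, 2.185, -0.001]
contact_force: [-3.8, -0.4, 8.5]
grip_width: 0.0644
gripper_force: 68.2
```

Call:
step_arm:
  rows:
    - [0,0,-0.001,0,0,0]
    - [0,0,-0.001,0,0,0]

```text
clock: 26.63
tcp_pos: [0.5661, 0.091, 0.1025]
orientation: [2.257, 2.185, -0.001]
contact_force: [-6.3, -1.2, 12.8]
grip_width: 0.0642
gripper_force: 68.8
```

Seated at z≈0.1026, against a predicted 0.102. I'll relax, release and withdraw.

Call:
step_arm:
  rows:
    - [0,0,0.0025,0,0,0]
    - [0,0,0.0025,0,0,0]

```text
clock: 26.8
tcp_pos: [0.5666, 0.0909, 0.1032]
orientation: [2.257, 2.185, 0.001]
contact_force: [-0.5, -1.1, 0.2]
grip_width: 0.0642
gripper_force: 67.0
```

Call:
step_arm:
  rows:
    - [0,0,0,0,0,0]
    - [0,0,0,0,0,0]
    - [0,0,0,0,0,0]
    - [0,0,0,0,0,0]
    - [0,0,0,0,0,0]
  jaw: 0

```text
clock: 27.22
tcp_pos: [0.5662, 0.0909, 0.1027]
orientation: [-2.257, -2.185, 0.0]
contact_force: [0.0, -0.4, 0.6]
grip_width: 0.0853
gripper_force: 0.0
```

Call:
step_arm:
  rows:
    - [0,0,0.03,0,0,0]
    - [0,0,0.09,0,0,0]
    - [0,0,0.15,0,0,0]
    - [0,0,0.17,0,0,0]
    - [0,0,0.17,0,0,0]

```text
clock: 27.63
tcp_pos: [0.5685, 0.0917, 0.2087]
orientation: [2.254, 2.182, 0.009]
contact_force: [0.3, 0.9, 0.2]
grip_width: 0.0855
gripper_force: 0.0
```

```bash
python3 - <<'E'
from h import *
np.set_printoptions(precision=4,suppress=True)
o=r.get_obs(); print(o["clock"],o["tcp_pos"],o["contact_force"],o["grip_width"])
im,KE=snap("wrist","w16"); im2,K2=snap("scene","s16")
u,v=proj(KE,(.5665,.0908,.10)).astype(int)
c,ax=ell(im,u,v,60,lambda c:(c.min(2)>110)); print("ball",(u,v),c,ax,onz(KE,c,.095),onz(KE,c,.1))
d,ax=ell(im,*proj(KE,(.5665,.0908,.129)).astype(int),35,lambda c:c.max(2)<140); print("iris",d,ax,onz(KE,d,.13))
u,v=proj(K2,(.5665,.0908,.10)).astype(int)
c2,ax=ell(im2,u,v,26,lambda c:(c.min(2)>110)); print("scene",(u,v),c2,ax,tri((KE,c),(K2,c2)))
d2,_=ell(im2,*proj(K2,(.5665,.0908,.13)).astype(int),10,lambda c:c.max(2)<140); print("iris tri",tri((KE,d),(K2,d2)))
E
```

```text
27.6333 [0.5685 0.0917 0.2087] [0.3448 0.8957 0.2373] 0.08545189931255653
ball (np.int64(251), np.int64(192)) [253.3101 182.2165] (88.52051544189453, 109.98207092285156) [0.568  0.0977 0.095 ] [0.5681 0.0992 0.1   ]
iris [251.9688 204.7815] (35.183250427246094, 39.08235549926758) [0.5669 0.0919 0.13  ]
scene (np.int64(205), np.int64(201)) [206.602  207.7505] (36.77463912963867, 42.53330612182617) [0.5677 0.0908 0.0733]
iris tri [0.5669 0.0976 0.1547]
```

```bash
python3 - <<'E'
from bench import r
print(r.hand_in())
E
```

```text
the job is handed in; nothing more can be done
None
```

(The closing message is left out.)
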